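# Swing the heavy inspection head over the specimen and settle it there

### The arm

A 7-joint arm with a two-finger parallel gripper is mounted at the origin on the work surface. World frame = base frame: x ahead of the robot, y to its left, z up, the work surface at z = 0. Lengths are in m, angles in rad, forces in N, time in s.
With the tool pointing down it reaches from about 0.425 to 0.875 m from the base axis. Payload 4.7 kg.
Tool frame: the origin (TCP) lies between the finger pads; the fingertips stand 11 mm ahead of it and the grasp point (between the pads) lies 8 mm behind it; z points along the fingers, y is the line along which they close (so a half turn about z gives the same grasp; the last joint's range is limited). The gripper opens to 87 mm and grips with 3 to 60 N. Pads are 19 mm wide; open, the fingers measure 117 mm over their backs; the gripper's body (75 mm by 190 mm) begins 51 mm behind the grasp point.
Start: joints at [-1.28, 0.321, -0.07, 1.45, 0.023, 1.371, -0.057], TCP at [0.178, 0.625, 0.234] pointing down, gripper open.
Joint ranges: [-2.86, 2.86], [-0.3, 2.09], [-1.38, 1.24], [0.06, 2.45], [-1.56, 4.7], [0.09, 2.05], [-2.69, 2.69]. Speed limits (rad/s): [2.57, 2.57, 3.14, 3.14, 3.14, 3.14, 3.14].

### API

Orientations are given as a rotation vector (axis times angle).
In Python, from bench import ctrl gives the robot as it stands. The module is installed in compiled form; this text tells all that it offers.
- The arm moves only by the shell command python3 -m inch 'ROWS' [FORCE]. ROWS is JSON, a list of rows, each an object with "slide": the shift along the tool's x, y, z scaled (see below), a list of three; "angular": the turn, a rotation vector about the tool's x, y, z scaled (see below), a list of three; "claw": the opening, from -1 (shut) to 1 (fully open). In form: [{"slide": [tx, ty, tz], "angular": [rx, ry, rz], "claw": claw}, ...]. A call has 1 to 10 rows; each row is the pose to reach, as a shift and turn from the pose commanded when the call began, along the tool's axes at that moment; what a row does not reach only later rows make up. The controller multiplies each number of a shift by 0.25 m and each number of a turn by 30 degrees. A row lasts 1/10 s, in which the tool goes at most 50 mm and 8.59 degrees, less where a joint would pass 70% of its speed; a pose out of reach is approached as far as the arm can. A call with a number of a shift or a turn outside -1 to 1 is refused whole. A call with a gripper value outside its range is refused whole. The fingers move at their own pace and stop on an object; FORCE is the grip in N (left out, the last holds). Time passes only in rows, so rows that repeat a pose let the fingers close. It gives the time, the measured TCP pose, the force, the opening and the grip force at its end, in the units of the state.
- ctrl.get_state(): the state, without advancing time (a new reading comes with each control period).
- ctrl.get_image(name): name is "side" or "top"; returns a dict with "color" (420x560x3 uint8, red, green, blue), "depth" (420x560 float32, m along the optical axis (not along the pixel's ray), 0 where there is no reading), "camera_matrix" (3x3 intrinsics, pixels), "extrinsics" (4x4, takes a point from camera to world coordinates). Camera axes: x right, y up, looking along -z (the intrinsics and any distortion apply to the point x, -y, -z); pixel columns grow to the right and rows downward; lengths in m; the calibration is good to about 2 mm. A picture is of the moment at which its call begins.
- ctrl.close_job(): hands the job in; it is judged then, once.
Trained networks look in the newest picture that a camera, given by its name, has taken for a name from the list of things; names that differ only in an ending like _2 or _b are one class to them, and where a whole thing is asked for, a point or a joint stands for the part that bears it (a point fixed in the world has none). Each returns a list of dicts, best first, with "confidence" (0 to 1); they miss things now and then, are a little off and sometimes report something else, mostly with a low value. They report only what shows in the picture. A call takes as long as a camera call.
- ctrl.find_in(query, camera): "bbox" ([centre column, centre row, width, height] in pixels, round what is visible of it).
- ctrl.outline_of(query, camera): "mask" (420x560 bool, what is visible of it) and "bbox" ([centre column, centre row, width, height] in pixels, round what is visible of it).
The state is a dict: "time": time; "joint_positions": joint angles; "qd": joint speeds; "joint_torque": joint torques, N m; "position": TCP position; "tool_rot": TCP orientation; "ft_force": force on the tool from outside, world axes, zero at the start; "torque": the same for the moment, N m; "grip_width": opening from 0.0 (shut) to 1.0 (fully open); "grip_force": force on a finger pad.
Only numpy, scipy, OpenCV 4.12 (cv2) and the standard library are available. Lean on these libraries where they do the work, as an engineer would, in place of code of your own. Each camera call takes 0.05 s, during which the arm holds its last target. There are 200 camera calls.

### The job

Swing the heavy microscope head on its free-running boom round until it is centred over the glowing specimen on the black stage, and leave it there at a standstill, let go, for at least three seconds. Touch it only on the two orange sprung bumper pads on its sides, gently and without knocks that drive a pad to its stop; keep off the housing, the camera, the screen and the boom arm, do not let the boom race or run into its end stops, and leave the other things on the bench alone.

Things in the scene. Friction and masses are not known exactly. Their poses are not given: they have to be found in the camera images.
- boom (a joint): Boom angle (rad) about the post, counter-clockwise from above positive; at 0 the head lies 340 mm from the post along the stand's -x. Starts at -0.60 to -0.42 (robot's left), swings positive, to the robot's right. End stops -0.85, +1.05: stay 0.1 clear of them. Inertia 0.38 kg m2 (+-30%), damping 0.014 N m s/rad, dry friction 0.001 N m: it coasts for long. Keep well below 0.5 rad/s.
- pivot (a point): Point on the vertical post axis of the boom stand, 150 mm above the bench; its axes are those of the fixed stand, which stands beyond the arc about 0.8 m ahead of the robot, turned a little differently each time. White base plate 200 x 200 mm, 28 mm high.
- head: Microscope head, white housing 130 x 130 mm in plan, 95 to 210 mm above the bench, 2.4 kg nominal, not to be touched itself. Origin on its optical axis at bench height. x points to the post, -y in the direction of growing boom angle; the pads are on its two sides at +y and -y. Under it a black lens ring, 100 mm wide, down to 76 mm above the bench.
- pad_back: Orange bumper pad on the +y side of the head (the side to push towards growing boom angles): plate 100 x 12 x 70 mm high, origin at its centre 170 mm above the bench, 340 mm from the post axis; outer face 90 mm from the optical axis. Robot's left. Sprung towards the housing: 200 N/m, 10 mm travel to its stop, little damping: the head rebounds off still fingers with about 0.85 of its speed.
- pad_ahead: Orange bumper pad on the -y side of the head (the side to push back, or to brake it): plate 100 x 12 x 70 mm high, origin at its centre 170 mm above the bench, 340 mm from the post axis; outer face 90 mm from the optical axis. Robot's right. Sprung towards the housing: 200 N/m, 10 mm travel to its stop, little damping: the head rebounds off still fingers with about 0.85 of its speed.
- head_axis (a point): Point on the optical axis of the head at the lens ring, 79 mm above the bench, 340 mm from the post axis.
- optics: Delicate parts on the head, not to be touched: blue camera, 76 x 76 mm, centred on top of the housing, 210 to 230 mm above the bench; black screen, 100 mm wide, 125 to 195 mm above the bench, on the front, reaching 88 mm from the optical axis, away from the post. Origin on the post axis at bench height, axes as the head's.
- boom_arm: White boom arm, 110 mm wide, 122 to 178 mm above the bench, from the hub on the post to the head (from 40 to 275 mm from the post axis). Not to be pushed. Origin on the post axis at bench height.
- specimen (a point): Centre of the specimen on the fixed black stage, 57 mm above the bench, always 340 mm from the post axis, below the head's arc; the head passes clear above it. The stage is 130 x 130 mm in plan and lies at a boom angle of about 0.25 to 0.65.
- slide_box: Closed blue slide box 90 x 60 x 35 mm high, loose on the bench on the left, origin under its centre. Leave alone.
- dish: Glass dish, 90 mm wide, 18 mm high, loose on the bench on the right, origin under its centre. Leave alone.
- reagent: Small amber jar, 48 mm wide, 75 mm high, loose on the bench on the right beyond the stage, origin under its centre. Leave alone.

How it is judged:
On the way:
1. the head is let go and stands still, centred over the specimen, for two seconds (horizontal distance between head_axis and specimen below 0.025 m and velocity of joint boom between -0.02 and 0.02 rad/s and contact force between each of the arm, the fingers and pad_back below 0.3 N and contact force between each of the arm, the fingers and pad_ahead below 0.3 N), for 2 s.
At the end, for the whole second after the job is handed in: The head's optical axis is within 25 mm (horizontally) of the specimen's centre and the boom turns slower than 0.02 rad/s, untouched, for 2 s and still through the last second; the other things are within 15 mm of where they were (horizontal distance between head_axis and specimen below 0.025 m and velocity of joint boom between -0.02 and 0.02 rad/s and distance of each of slide_box, dish, reagent from where it was at the start of the episode below 0.015 m).
It fails at once if the boom races (over 0.5 rad/s) (velocity of joint boom above 0.5 rad/s or velocity of joint boom below -0.5 rad/s).
It fails at once if the boom runs into an end stop (value of joint boom above 0.98 rad or value of joint boom below -0.82 rad).
It fails at once if a bumper pad is knocked against its stop (over 8 N) (contact force between any of the arm, the fingers and pad_back above 8 N or contact force between any of the arm, the fingers and pad_ahead above 8 N).
It fails at once if the housing, the camera, the screen or the boom arm is pressed (over 2 N) (contact force between any of the arm, the fingers and head above 2 N or contact force between any of the arm, the fingers and optics above 2 N or contact force between any of the arm, the fingers and boom_arm above 2 N).
It fails at once if a bystander is disturbed (distance of any of slide_box, dish, reagent from where it was at the start of the episode above 0.02 m).
It also fails if it takes over 43 s, if anything falls off the work surface, if the arm or the gripper's body presses on something with over 40 N, if the wrist force passes 120 N, or if a joint passes its speed limit or range.

## Working session

There is one attempt and no reset: what is moved stays moved. The work goes in short steps, Python scripts to look and compute and a shell command to move; the robot and the scene stay as the last step left them, time stands still between calls to the robot, and variables do not carry over. Pictures are saved under pics/ and viewed, at most 10 in all, crops included, and the job is handed in when it is done.

```bash
mkdir -p pics; cat > h.py <<'E'
from bench import ctrl
import numpy as np, cv2
def cloud(im):
    K=np.array(im["camera_matrix"]);T=np.array(im["extrinsics"]);d=im["depth"]
    v,u=np.mgrid[:420,:560]
    x=(u-K[0,2])/K[0,0]*d; y=(v-K[1,2])/K[1,1]*d
    P=np.stack([x,-y,-d],-1)
    return P@T[:3,:3].T+T[:3,3]
E
python3 - <<'E'
from h import *
np.set_printoptions(precision=4,suppress=True)
for n in ("top","side"):
    im=ctrl.get_image(n); cv2.imwrite(f"pics/{n}0.png",im["color"][:,:,::-1]); W=cloud(im)
    print(n,np.array(im["extrinsics"])[:3,3],np.array(im["camera_matrix"])[0])
    for q in ("head","pad_back","pad_ahead","specimen","boom_arm","slide_box","dish","reagent","pivot","optics"):
        for r in ctrl.outline_of(q,n)[:2]:
            m=r["mask"]&(im["depth"]>0); p=W[m]
            print(q,round(r["confidence"],2),np.round(r["bbox"]),m.sum(),np.median(p,0) if len(p) else "",np.percentile(p,2,axis=0) if len(p) else "",np.percentile(p,98,axis=0) if len(p) else "")
s=ctrl.get_state();print(s["time"],s["position"],s["tool_rot"],s["grip_width"])
E
```

```text
top [ 0.3714 -0.0061  1.3845] [432.9618   0.     276.3173]
head 0.9 [219. 244.  64.  64.] 1499 [0.4564 0.1305 0.2093] [0.388  0.0648 0.1425] [0.5359 0.2123 0.2151]
head 0.29 [359. 280.  28.  28.] 627 [ 0.3698 -0.2906  0.0124] [ 0.3299 -0.328   0.0009] [ 0.4102 -0.2508  0.0209]
pad_back 0.86 [190. 231.  18.  32.] 279 [0.4974 0.2132 0.2011] [0.457  0.1917 0.1472] [0.5393 0.2371 0.2088]
pad_back 0.47 [158. 270.  36.  32.] 686 [0.3944 0.3487 0.0348] [ 0.3488  0.3082 -0.0011] [0.4408 0.3914 0.0407]
pad_ahead 0.59 [246. 256.  19.  33.] 214 [0.4259 0.0692 0.2034] [0.3846 0.0432 0.1536] [0.465  0.0881 0.2094]
specimen 0.85 [328. 244.  57.  58.] 1884 [ 0.4726 -0.1822  0.0537] [ 0.3995 -0.2526  0.0011] [ 0.5456 -0.1109  0.0602]
boom_arm 0.85 [246. 189.  68.  86.] 3025 [0.6215 0.0581 0.1773] [ 0.5184 -0.0219  0.1621] [0.73   0.1361 0.1825]
slide_box 0.7 [156. 269.  35.  32.] 637 [0.3913 0.3493 0.035 ] [0.3459 0.3113 0.0066] [0.4375 0.3918 0.0409]
slide_box 0.55 [360. 279.  30.  26.] 631 [ 0.3698 -0.29    0.0123] [ 0.3298 -0.3278  0.0005] [ 0.4102 -0.2508  0.0209]
dish 0.92 [359. 279.  29.  25.]
[... 1284 characters left out ...]
] 645 [ 0.3705 -0.2943  0.0115] [ 0.3307 -0.3312  0.0016] [ 0.4091 -0.2549  0.0213]
reagent 0.62 [394. 187.  17.  21.] 310 [ 0.603  -0.4105  0.0663] [ 0.5885 -0.4345  0.0007] [ 0.6296 -0.3942  0.0786]
pivot 0.86 [239. 202. 108. 178.] 9501 [0.5978 0.0644 0.1806] [ 0.383  -0.1003  0.0229] [0.8471 0.2127 0.23  ]
pivot 0.33 [247. 261.  16.  41.] 293 [0.4244 0.0655 0.2005] [0.3803 0.0404 0.116 ] [0.4654 0.0865 0.2082]
optics 0.72 [212. 263.  44.  59.] 1341 [0.4436 0.1472 0.2264] [0.3683 0.0985 0.1468] [0.503  0.2104 0.2326]
optics 0.19 [189. 245.  20.  38.] 340 [0.4946 0.2122 0.197 ] [0.4561 0.1887 0.149 ] [0.5396 0.2363 0.2085]
1.1 [0.1776 0.6253 0.2336] [0.4333 3.1116 0.0001] 0.9983485641166926
```

View pics/top0.png

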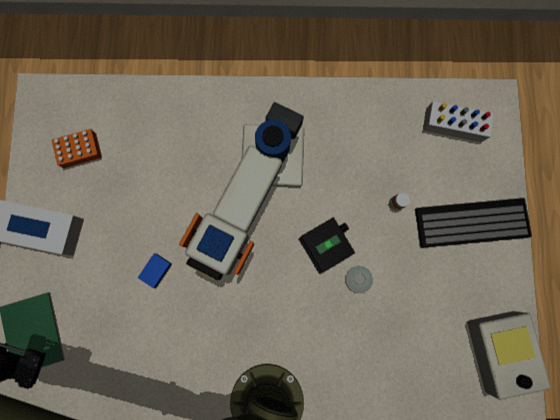

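```bash
cat >> h.py <<'E'
def rect(pts):
    r=cv2.minAreaRect((pts[:,:2]*1000).astype(np.float32)); return np.round(r[0],1),np.round(r[1],1),round(r[2],1)
def masks(im):
    W=cloud(im); hsv=cv2.cvtColor(im["color"],cv2.COLOR_RGB2HSV); ok=im["depth"]>0
    H,S,V=hsv[...,0],hsv[...,1],hsv[...,2]; z=W[...,2]
    return W,{"blue":ok&(H>95)&(H<130)&(S>90)&(z>.215)&(z<.245),
      "orange":ok&(H>5)&(H<20)&(S>130)&(z>.195)&(z<.215),
      "house":ok&(z>.203)&(z<.217)&(S<60),
      "stage":ok&(abs(z-.055)<.012)&(W[...,1]<0)&(W[...,0]<.57)&(W[...,1]>-.28)&(W[...,0]>.38),
      "base":ok&(abs(z-.028)<.008)&(W[...,0]>.6)&(abs(W[...,1])<.2),
      "green":ok&(H>35)&(H<90)&(S>80)&(z>.04)&(z<.07)}
E
python3 - <<'E'
from h import *
for n in ("top","side"):
    im=ctrl.get_image(n); W,M=masks(im)
    for k,m in M.items():
        m=cv2.morphologyEx(m.astype(np.uint8),cv2.MORPH_OPEN,np.ones((3,3)))>0
        p=W[m]
        if len(p)>5:
            print(n,k,len(p),np.round(p.mean(0),4),rect(p))
            if k=="orange":
                for s in (p[p[:,1]>.14],p[p[:,1]<.14]): print("   ",len(s),np.round(s.mean(0),4),rect(s))
E
```

```text
top blue 757 [0.4614 0.1412 0.2293] (array([461.8, 141.2]), array([74.3, 72.4]), 64.0)
top orange 315 [0.4604 0.1408 0.2043] (array([461.7, 141.4]), array([178.9,  96.9]), 63.1)
    156 [0.4978 0.2162 0.2042] (array([499.5, 216.2]), array([11.4, 96.9]), 63.3)
    159 [0.4237 0.0667 0.2044] (array([423.8,  67. ]), array([12.1, 96. ]), 63.1)
top house 1528 [0.4976 0.1207 0.21  ] (array([595.6,  74.8]), array([128.2, 425.8]), 63.5)
top stage 1659 [ 0.4744 -0.1849  0.0541] (array([ 479.9, -193.8]), array([130. , 142.7]), 30.5)
top base 1256 [ 0.7573 -0.0428  0.0277] (array([766.7, -11.4]), array([199.4, 197.7]), 88.0)
top green 224 [ 0.4731 -0.1839  0.0562] (array([ 473.3, -183.4]), array([28.3, 78.3]), 30.7)
side blue 777 [0.4599 0.1391 0.228 ] (array([461. , 138.9]), array([73.2, 72.9]), 63.3)
side orange 341 [0.461  0.1384 0.2032] (array([462.3, 138.8]), array([180.3,  97.2]), 63.0)
    170 [0.4988 0.2133 0.2032] (array([499.8, 213.4]), array([13.5, 95.1]), 63.6)
    171 [0.4235 0.064  0.2032] (array([424.2,  64.1]), array([12.5, 97.2]), 63.0)
side house 1327 [0.4587 0.1374 0.2087] (array([462.4, 138.2]), array([127.4, 128.3]), 63.6)
side stage 1743 [ 0.4726 -0.1872  0.0536] (array([ 479.6, -196.9]), array([130.4, 144.5]), 30.4)
side base 1226 [ 0.7541 -0.0512  0.0272] (array([765.4, -14.5]), array([199.2, 200.2]), 87.7)
side green 263 [ 0.4735 -0.1865  0.0551] (array([ 474.1, -186.7]), array([31.8, 79.5]), 29.9)
```

```bash
cat >> h.py <<'E'
from scipy.spatial.transform import Rotation as Ro
PV=np.array([.766,-.0125]); SP=np.array([.4735,-.185])
aS=np.arctan2(*(SP-PV)[::-1])%(2*np.pi)
def ang():
    "angle of head relative to the specimen (rad, negative before), from both cams"
    o=[]
    for n in ("top","side"):
        t=ctrl.get_state()["time"]; im=ctrl.get_image(n); W,M=masks(im); m=M["blue"]
        if m.sum()>350:
            c=rect(W[m])[0]/1000-PV
            if n=="side": c=c+[0,.0023]
            o.append((round(t,3),n,int(m.sum()),round(np.arctan2(c[1],c[0])%(2*np.pi)-aS,4)))
    return o
def to(x,y,z,yaw):
    s=ctrl.get_state(); R=Ro.from_rotvec(s["tool_rot"]); p=np.array(s["position"])
    d=R.inv().apply(np.array([x,y,z])-p)/.25
    xt=R.as_matrix()[:,0]; cur=np.degrees(np.arctan2(xt[1],xt[0]))
    dy=(yaw-cur+180)%360-180
    print("t",round(s["time"],2),"pos",p.round(4),"yaw",round(cur,1),"slide",d.round(3),"rz",round(-dy/30,3),"F",np.round(s["ft_force"],2),"j7",round(s["joint_positions"][6],2),"g",round(s["grip_width"],2))
E
python3 -m inch '[{"slide":[-0.17,-0.1,0.03],"angular":[0,0,0.25],"claw":-1},{"slide":[-0.34,-0.2,0.06],"angular":[0,0,0.5],"claw":-1},{"slide":[-0.52,-0.31,0.08],"angular":[0,0,0.75],"claw":-1},{"slide":[-0.69,-0.41,0.1],"angular":[0,0,1],"claw":-1},{"slide":[-0.86,-0.52,0.12],"angular":[0,0,1],"claw":-1},{"slide":[-0.86,-0.52,0.12],"angular":[0,0,1],"claw":-1}]'
python3 -c "
from h import *
to(.521,.2585,.172,63.4)"
```

```text
time: 1.8
position: [0.3554, 0.4345, 0.2034]
tool_rot: [1.239, 2.883, -0.003]
ft_force: [0.8, 0.4, -0.2]
grip_width: 0.541
grip_force: 0.0
t 1.8 pos [0.3554 0.4345 0.2034] yaw 133.5 slide [-0.966 -0.003  0.13 ] rz 2.336 F [ 0.81  0.42 -0.22] j7 -0.16 g 0.54
```

```bash
python3 -m inch '[{"slide":[-0.1,0,0.03],"angular":[0,0,0.25],"claw":-1},{"slide":[-0.2,0,0.06],"angular":[0,0,0.5],"claw":-1},{"slide":[-0.3,0,0.09],"angular":[0,0,0.75],"claw":-1},{"slide":[-0.4,0,0.13],"angular":[0,0,1],"claw":-1}]'
python3 -m inch '[{"slide":[0,0,0],"angular":[0,0,0.28],"claw":-1},{"slide":[0,0,0],"angular":[0,0,0.56],"claw":-1},{"slide":[0,0,0],"angular":[0,0,0.84],"claw":-1},{"slide":[0,0,0],"angular":[0,0,1],"claw":-1}]'
python3 -c "
from h import *
to(.521,.2585,.172,63.4)"
```

```text
time: 2.2
position: [0.4191, 0.3697, 0.1713]
tool_rot: [-1.937, -2.473, -0.002]
ft_force: [-0.6, -0.7, -0.8]
grip_width: 0.169
grip_force: 0.0
time: 2.6
position: [0.4184, 0.3702, 0.1712]
tool_rot: [-2.511, -1.888, -0.0]
ft_force: [0.0, 0.3, 0.4]
grip_width: 0.006
grip_force: 0.0
t 2.6 pos [0.4184 0.3702 0.1712] yaw 73.9 slide [-0.315  0.518 -0.003] rz 0.35 F [0.03 0.27 0.37] j7 -1.01 g 0.01
```

```bash
python3 -m inch '[{"slide":[-0.09,0.15,0],"angular":[0,0,0.2],"claw":-1},{"slide":[-0.18,0.3,0],"angular":[0,0,0.35],"claw":-1},{"slide":[-0.26,0.43,0],"angular":[0,0,0.35],"claw":-1},{"slide":[-0.315,0.518,0],"angular":[0,0,0.35],"claw":-1},{"slide":[-0.315,0.518,0],"angular":[0,0,0.35],"claw":-1},{"slide":[-0.315,0.518,0],"angular":[0,0,0.35],"claw":-1}]'
python3 - <<'E'
from h import *
im=ctrl.get_image("top"); cv2.imwrite("pics/t1.png",cv2.resize(im["color"][150:320,100:320,::-1],None,fx=3,fy=3))
print(ang())
to(.521,.2585,.172,63.4)
E
```

```text
time: 3.2
position: [0.5216, 0.2588, 0.1711]
tool_rot: [-2.67, -1.655, -0.0]
ft_force: [-0.2, 0.4, -0.6]
grip_width: 0.003
grip_force: 0.0
[(3.25, 'top', 765, np.float64(-0.7684)), (3.3, 'side', 787, np.float64(-1.0026))]
t 3.35 pos [0.5205 0.2604 0.171 ] yaw 63.8 slide [-0.006  0.005 -0.004] rz 0.013 F [-0.28 -0.12 -0.76] j7 -0.89 g 0.0
```

View pics/t1.png

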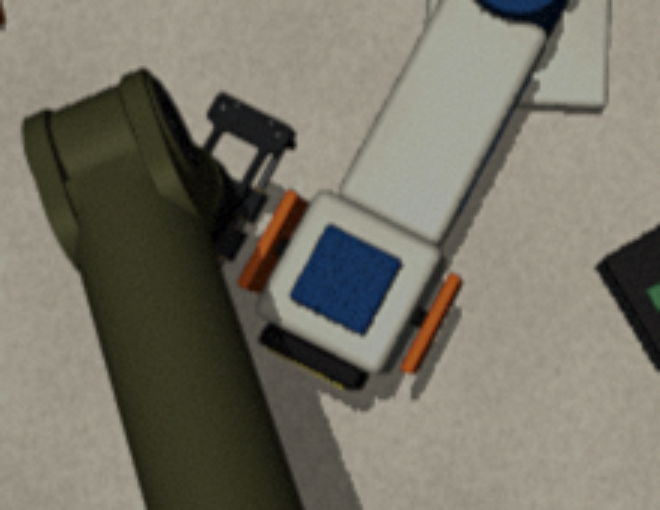

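```bash
python3 - <<'E'
s=open('h.py').read()
s=s.replace('m=M["blue"]\n','m=cv2.morphologyEx(M["blue"].astype(np.uint8),cv2.MORPH_OPEN,np.ones((5,5)))>0\n')
open('h.py','w').write(s)
E
python3 -m inch '[{"slide":[-0.02,0,0],"angular":[0,0,0],"claw":-1},{"slide":[-0.04,0,0],"angular":[0,0,0],"claw":-1},{"slide":[-0.056,0,0],"angular":[0,0,0],"claw":-1},{"slide":[-0.072,0,0],"angular":[0,0,0],"claw":-1},{"slide":[-0.088,0,0],"angular":[0,0,0],"claw":-1},{"slide":[-0.104,0,0],"angular":[0,0,0],"claw":-1},{"slide":[-0.12,0,0],"angular":[0,0,0],"claw":-1},{"slide":[-0.136,0,0],"angular":[0,0,0],"claw":-1},{"slide":[-0.152,0,0],"angular":[0,0,0],"claw":-1}]'
python3 -c "
from h import *
to(.521,.2585,.172,63.4)"
```

```text
time: 4.25
position: [0.5045, 0.2247, 0.1711]
tool_rot: [-2.669, -1.656, -0.001]
ft_force: [-0.1, 1.8, 0.3]
grip_width: -0.0
grip_force: 0.5
t 4.25 pos [0.5045 0.2247 0.1711] yaw 63.7 slide [ 0.15  -0.001 -0.003] rz 0.008 F [-0.08  1.81  0.33] j7 -0.87 g -0.0
```

```bash
python3 -m inch '[{"slide":[-0.016,0,0],"angular":[0,0,0],"claw":-1},{"slide":[-0.032,0,0],"angular":[0,0,0],"claw":-1},{"slide":[-0.048,0,0],"angular":[0,0,0],"claw":-1},{"slide":[-0.064,0,0],"angular":[0,0,0],"claw":-1},{"slide":[-0.064,0,0],"angular":[0,0,0],"claw":-1}]'
python3 -c "
from h import *
print(ang()); to(.521,.2585,.172,63.4)"
```

```text
time: 4.75
position: [0.4976, 0.2092, 0.1711]
tool_rot: [2.67, 1.655, -0.0]
ft_force: [-0.0, 0.4, 0.1]
grip_width: 0.007
grip_force: 0.0
[(4.75, 'top', 731, np.float64(-0.8961)), (4.8, 'side', 703, np.float64(-0.8832))]
t 4.85 pos [0.4977 0.21   0.1711] yaw 63.6 slide [ 0.215 -0.003 -0.004] rz 0.008 F [-0.17  0.43  0.4 ] j7 -0.86 g 0.01
```

```bash
python3 -m inch '[{"slide":[0,0,-0.17],"angular":[0,0,0],"claw":-1},{"slide":[0,0,-0.34],"angular":[0,0,0],"claw":-1},{"slide":[0,0,-0.52],"angular":[0,0,0],"claw":-1},{"slide":[-0.12,0.07,-0.52],"angular":[0,0,-0.2],"claw":-1},{"slide":[-0.27,0.15,-0.52],"angular":[0,0,-0.45],"claw":-1},{"slide":[-0.42,0.23,-0.52],"angular":[0,0,-0.7],"claw":-1},{"slide":[-0.57,0.32,-0.52],"angular":[0,0,-0.9],"claw":-1},{"slide":[-0.72,0.41,-0.52],"angular":[0,0,-1],"claw":-1},{"slide":[-0.87,0.5,-0.52],"angular":[0,0,-1],"claw":-1}]'
python3 -c "
from h import *
to(.534,-.288,.30,120.5); print(ang())"
```

```text
time: 5.75
position: [0.5131, -0.0418, 0.3013]
tool_rot: [2.148, 2.292, 0.001]
ft_force: [0.2, 1.3, 0.3]
grip_width: 0.001
grip_force: 0.0
t 5.75 pos [ 0.5131 -0.0418  0.3013] yaw 93.7 slide [-0.988  0.019  0.005] rz -0.892 F [0.23 1.34 0.34] j7 0.09 g 0.0
[(5.75, 'top', 565, np.float64(-0.6995)), (5.8, 'side', 781, np.float64(-0.6661))]
```

```bash
python3 -m inch '[{"slide":[-0.15,0,0],"angular":[0,0,-0.2],"claw":-1},{"slide":[-0.33,0,0],"angular":[0,0,-0.42],"claw":-1},{"slide":[-0.51,0.01,0],"angular":[0,0,-0.64],"claw":-1},{"slide":[-0.69,0.015,0],"angular":[0,0,-0.8],"claw":-1},{"slide":[-0.87,0.02,0],"angular":[0,0,-0.89],"claw":-1},{"slide":[-0.985,0.02,0.1],"angular":[0,0,-0.89],"claw":-1},{"slide":[-0.985,0.02,0.26],"angular":[0,0,-0.89],"claw":-1},{"slide":[-0.985,0.02,0.42],"angular":[0,0,-0.89],"claw":-1},{"slide":[-0.985,0.02,0.515],"angular":[0,0,-0.89],"claw":-1}]'
python3 - <<'E'
from h import *
print(ang())
im=ctrl.get_image("top"); cv2.imwrite("pics/t2.png",im["color"][100:320,150:450,::-1]); print(ang())
T=np.array([.5075,-.8616]); to(*(SP+T*.083),.172,120.5)
E
```

```text
time: 6.75
position: [0.5327, -0.2845, 0.1688]
tool_rot: [-1.561, -2.722, 0.001]
ft_force: [0.1, 0.3, 0.6]
grip_width: 0.008
grip_force: 0.0
[(6.75, 'top', 729, np.float64(-0.4688)), (6.8, 'side', 747, np.float64(-0.4586))]
[(6.9, 'top', 740, np.float64(-0.4367)), (6.95, 'side', 764, np.float64(-0.4282))]
t 7.0 pos [ 0.5348 -0.2859  0.1738] yaw 120.4 slide [ 0.14  -0.007  0.007] rz -0.004 F [0.38 0.84 0.48] j7 1.18 g 0.0
```

View pics/t2.png

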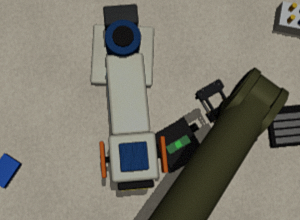

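```bash
python3 -m inch '[{"slide":[0.035,0,0],"angular":[0,0,0],"claw":-1},{"slide":[0.07,0,0],"angular":[0,0,0],"claw":-1},{"slide":[0.105,-0.003,0],"angular":[0,0,0],"claw":-1},{"slide":[0.14,-0.007,0.005],"angular":[0,0,0],"claw":-1},{"slide":[0.14,-0.007,0.005],"angular":[0,0,0],"claw":-1},{"slide":[0.14,-0.007,0.005],"angular":[0,0,0],"claw":-1},{"slide":[0.14,-0.007,0.005],"angular":[0,0,0],"claw":-1},{"slide":[0.14,-0.007,0.005],"angular":[0,0,0],"claw":-1},{"slide":[0.14,-0.007,0.005],"angular":[0,0,0],"claw":-1},{"slide":[0.14,-0.007,0.005],"angular":[0,0,0],"claw":-1}]'
python3 - <<'E'
from h import *
print(ang(),ang())
T=np.array([.5075,-.8616]); to(*(SP+T*.083),.172,120.5); print((np.array(ctrl.get_state()["position"])[:2]-SP)@T)
E
```

```text
time: 8.0
position: [0.5146, -0.2566, 0.171]
tool_rot: [-1.563, -2.725, 0.0]
ft_force: [-0.0, 0.1, -0.4]
grip_width: 0.006
grip_force: 0.0
[(8.0, 'top', 703, np.float64(-0.22)), (8.05, 'side', 705, np.float64(-0.2104))] [(8.1, 'top', 741, np.float64(-0.1987)), (8.15, 'side', 645, np.float64(-0.1904))]
t 8.2 pos [ 0.5146 -0.2564  0.171 ] yaw 120.3 slide [-0.003  0.003 -0.004] rz -0.005 F [ 1.14 -0.49  1.52] j7 1.12 g 0.01
0.08234222200587094
```

```bash
python3 -m inch '[{"slide":[0,0,0],"angular":[0,0,0],"claw":-1},{"slide":[0,0,0],"angular":[0,0,0],"claw":-1},{"slide":[0,0,0],"angular":[0,0,0],"claw":-1},{"slide":[0,0,0],"angular":[0,0,0],"claw":-1},{"slide":[0,0,0],"angular":[0,0,0],"claw":-1},{"slide":[-0.0114,0,0],"angular":[0,0,0],"claw":-1},{"slide":[-0.0228,0,0],"angular":[0,0,0],"claw":-1},{"slide":[-0.0342,0,0],"angular":[0,0,0],"claw":-1},{"slide":[-0.0456,0,0],"angular":[0,0,0],"claw":-1},{"slide":[-0.057,0,0],"angular":[0,0,0],"claw":-1}]'
python3 -m inch '[{"slide":[-0.0114,0,0],"angular":[0,0,0],"claw":-1},{"slide":[-0.0228,0,0],"angular":[0,0,0],"claw":-1}]'
python3 - <<'E'
from h import *
print(ang())
T=np.array([.5075,-.8616]); to(*(SP+T*.083),.172,120.5); print((np.array(ctrl.get_state()["position"])[:2]-SP)@T)
E
```

```text
time: 9.2
position: [0.5221, -0.269, 0.1711]
tool_rot: [1.562, 2.725, -0.0]
ft_force: [0.9, -0.3, 0.0]
grip_width: 0.005
grip_force: 0.3
time: 9.4
position: [0.5246, -0.2737, 0.171]
tool_rot: [-1.563, -2.725, 0.0]
ft_force: [0.4, 0.2, 0.5]
grip_width: 0.003
grip_force: 0.0
[(9.4, 'top', 689, np.float64(-0.0074))]
t 9.5 pos [ 0.5246 -0.2739  0.1709] yaw 120.3 slide [ 0.078  0.004 -0.004] rz -0.006 F [-0.02 -0.06 -0.02] j7 1.16 g 0.01
0.10253763070974727
```

```bash
python3 -m inch '[{"slide":[-0.02,0,0],"angular":[0,0,0],"claw":-1},{"slide":[-0.06,0,0],"angular":[0,0,0],"claw":-1},{"slide":[-0.1,0,0],"angular":[0,0,0],"claw":-1}]'
python3 - <<'E'
from h import *
print(ang(),ang())
T=np.array([.5075,-.8616]); to(*(SP+T*.083),.172,120.5)
E
```

```text
time: 9.8
position: [0.5378, -0.2957, 0.1711]
tool_rot: [1.562, 2.725, 0.0]
ft_force: [-0.0, 0.4, -0.2]
grip_width: 0.002
grip_force: 0.0
[(9.8, 'top', 719, np.float64(-0.008))] [(9.9, 'top', 691, np.float64(-0.0091))]
t 10.0 pos [ 0.5371 -0.2957  0.1708] yaw 120.3 slide [ 0.179  0.005 -0.005] rz -0.007 F [0.46 0.09 0.66] j7 1.2 g 0.01
```

```bash
python3 -m inch '[{"slide":[-0.1,0,0],"angular":[0,0,0],"claw":-1},{"slide":[-0.2,0,0],"angular":[0,0,0],"claw":-1},{"slide":[-0.25,0,0],"angular":[0,0,0],"claw":-1},{"slide":[-0.25,0,-0.15],"angular":[0,0,0],"claw":-1},{"slide":[-0.25,0,-0.3],"angular":[0,0,0],"claw":-1},{"slide":[-0.25,0,-0.4],"angular":[0,0,0],"claw":-1},{"slide":[-0.25,0,-0.4],"angular":[0,0,0],"claw":-1},{"slide":[-0.25,0,-0.4],"angular":[0,0,0],"claw":-1},{"slide":[-0.25,0,-0.4],"angular":[0,0,0],"claw":-1},{"slide":[-0.25,0,-0.4],"angular":[0,0,0],"claw":-1}]'
python3 -c "
from h import *
print(ang(),ang())"
python3 -m inch '[{"slide":[0,0,0],"angular":[0,0,0],"claw":-1},{"slide":[0,0,0],"angular":[0,0,0],"claw":-1},{"slide":[0,0,0],"angular":[0,0,0],"claw":-1},{"slide":[0,0,0],"angular":[0,0,0],"claw":-1},{"slide":[0,0,0],"angular":[0,0,0],"claw":-1},{"slide":[0,0,0],"angular":[0,0,0],"claw":-1},{"slide":[0,0,0],"angular":[0,0,0],"claw":-1},{"slide":[0,0,0],"angular":[0,0,0],"claw":-1},{"slide":[0,0,0],"angular":[0,0,0],"claw":-1},{"slide":[0,0,0],"angular":[0,0,0],"claw":-1}]' >/dev/null
python3 -m inch '[{"slide":[0,0,0],"angular":[0,0,0],"claw":-1},{"slide":[0,0,0],"angular":[0,0,0],"claw":-1},{"slide":[0,0,0],"angular":[0,0,0],"claw":-1},{"slide":[0,0,0],"angular":[0,0,0],"claw":-1},{"slide":[0,0,0],"angular":[0,0,0],"claw":-1},{"slide":[0,0,0],"angular":[0,0,0],"claw":-1},{"slide":[0,0,0],"angular":[0,0,0],"claw":-1},{"slide":[0,0,0],"angular":[0,0,0],"claw":-1},{"slide":[0,0,0],"angular":[0,0,0],"claw":-1},{"slide":[0,0,0],"angular":[0,0,0],"claw":-1}]' >/dev/null
python3 - <<'E'
from h import *
print(ang(),ang())
for n in ("top","side"):
    im=ctrl.get_image(n); W,M=masks(im)
    for q in ("slide_box","dish","reagent"):
        r=ctrl.outline_of(q,n)
        if r: print(n,q,round(r[0]["confidence"],2),np.median(W[r[0]["mask"]&(im["depth"]>0)],0).round(3))
cv2.imwrite("pics/t3.png",im["color"][100:320,150:450,::-1])
E
```

```text
time: 11.0
position: [0.5684, -0.3483, 0.2694]
tool_rot: [-1.561, -2.723, -0.0]
ft_force: [-0.0, -0.1, -0.4]
grip_width: 0.01
grip_force: 0.0
[(11.0, 'top', 709, np.float64(-0.0118))] [(11.1, 'top', 710, np.float64(-0.0118))]
[(13.2, 'top', 712, np.float64(-0.0118))] [(13.3, 'top', 721, np.float64(-0.0126))]
top slide_box 0.74 [ 0.603 -0.394  0.036]
top reagent 0.43 [ 0.603 -0.394  0.034]
side slide_box 0.75 [0.388 0.346 0.034]
side dish 0.73 [ 0.351 -0.313  0.014]
```

View pics/t3.png

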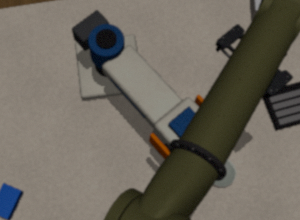

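The head is at a standstill about 4 mm short of the specimen. In the picture the head is at about (185,122), partly behind the arm link, with the dish edge visible near (225,172). The gripper is well clear, and the head has been still for more than 3 s.

```bash
python3 -c "
from h import *
print(ang(),ctrl.get_state()['time']); print(ctrl.close_job())"
```

```text
[(13.8, 'top', 699, np.float64(-0.0116))] 13.9
the job is handed in; nothing more can be done
None
```

I handed the job in at 13.9 s: the head is let go and at a standstill, measured about 4 mm from the specimen's centre. I aimed contact only at the two pads. In the last pictures the slide box was unmoved, but the arm partly hid the dish and jar, so I did not re-measure those two.

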